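# Present a welding filter plate label end up

## Task

Lift the light grey filter case's lid by its pull bar until it rests open on its stop, then take out the dark green filter plate: both its ends are frosted pale, and the one with the small corner notch is the label end, so grip the plate across its width on the other, un-notched half and leave the label end uncovered. Hold it up well clear of the case, its middle some 25 cm above the bench or higher, sloped at about 45 degrees with the notched end uppermost and the face that lay upward still looking upward, and finish while holding it there still. Leave the other things on the bench where they are.

Things in the scene. Friction and masses are not known exactly. Their poses are not given: they have to be found in the camera images.
- case: Light grey open-topped filter case, fixed to the bench: 190 (x) x 160 (y) x 38 mm, walls 4 mm, floor 4 mm thick. Origin: centre of its underside; its front faces -x (its own axes), the lid is hinged along its +x wall. Inside, a round rubber rest 30 mm across stands on the floor, its axis 20 mm ahead (-x) of the case's centre; a low foam strip (top 22 mm above the bench) lies along the hinge wall, from 63 mm to 87 mm behind (+x) the case's centre
- lid (a joint): Angle of the case's lid: 0 = shut, 1.92 = open against its stop. Swings up and back about the hinge along the case's +x rim. It weighs about 0.25 kg, has a lightly damped hinge, falls shut if let go below about 1.5 and falls on open to the stop by itself if let go beyond about 1.65
- lid_handle (a point): Middle of the lid's black pull bar: a round bar 10 mm thick, 84 mm long, parallel to the hinge, 25 mm ahead of the lid's front edge, its axis 56 mm above the bench and 14 mm above the top of the shut lid. Its axes turn with the lid (parallel to the case's when shut; y along the bar). Free all round between its two end arms, so it can be pinched from above and turns between the fingers as the lid swings; 216 mm from the hinge line
- lid_hinge (a point): Middle of the lid's hinge line, 38 mm above the bench, fixed to the case; y along the hinge, x of the case points away from the front. When the lid opens the pull bar moves from -x upward and over to +x about this line
- plate_mid (a point): Centre (half-way up) of the loose filter plate, glass 90 (x) x 36 (y) x 6 (z) mm, about 45 g: dark green, 28 mm at either end frosted pale. +x end: label end, with a 9 x 9 mm notch in its corner at +x +y; the -x end has none. +z: label face, up at the start. It lies flat on the case's round rest near its middle, any way round, underside 20 mm above the bench, both ends overhanging
- masking_tape: Bystander: roll of masking tape lying flat, 92 x 92 x 25 mm; origin at the centre of its underside
- centre_punch: Bystander: green-handled centre punch, 24 x 122 x 21 mm; origin at the centre of its underside
- tape_measure: Bystander: yellow tape measure lying on its side, 64 x 79 x 32 mm; origin at the centre of its underside
- parts_tray: Bystander: round shallow steel parts tray, 124 mm across, 22 mm high; origin at the centre of its underside
- try_square: Bystander: steel try square lying flat, 168 x 96 x 14 mm; origin at the centre of its underside

How it is judged:
By the outcome, as a careful person would: the job done as asked, in the order asked, and still so for the second after the job is handed in, while the arm keeps its last pose, push and grip.
It also fails if it takes over 64 s, if anything falls off the work surface, if the arm or the gripper's body presses on something with over 40 N, if the wrist force passes 120 N, or if a joint passes its speed limit or range.

## Robot

A 7-joint arm with a two-finger parallel gripper is mounted at the origin on a cart in front of the work surface, level with it; the furniture and walls round the work are solid. World frame = base frame: x ahead of the robot, y to its left, z up, the work surface at z = 0. Lengths are in m, angles in rad, forces in N, time in s.
With the tool pointing down it reaches from about 0.35 to 0.9 m from the base axis. Payload 7.2 kg.
Tool frame: the origin (TCP) lies midway between the tips of the shut fingers; the grasp point (between the pads) lies 19 mm behind it; x points along the fingers, z is the direction in which the jaws open and shut, and the axes are right-handed (so a half turn about x gives the same grasp; the last joint's range is limited). The gripper opens to 85 mm and grips with 20 to 120 N. Pads are 22 mm wide; open, the fingers measure 114 mm over their backs; the gripper's body (76 mm by 85 mm) begins 54 mm behind the grasp point. The pads swing forward as they close: fully open they stand 13 mm farther back than shut.
Start: joints at [1.056, 0.411, -0.013, 1.596, 0.006, 1.134, -0.082], TCP at [0.27, -0.564, 0.231] pointing down, gripper open.
Joint ranges: [-2.95, 2.95], [-0.29, 1.99], [-1.47, 1.44], [0.14, 2.54], [-1.03, 4.17], [0.13, 1.85], [-2.86, 2.86]. Speed limits (rad/s): [2.39, 2.39, 3.01, 3.01, 3.14, 3.14, 3.14].

## Interface

Orientations are given as a rotation vector (axis times angle).
In Python, from plant import ctrl, vision, sign_off gives the robot as it stands.
- The arm moves only by the tool play_rows, never from a script. Its argument "steps" is a list of rows, each a list of 3 entries, a list of its own where there are three numbers: the shift along the tool's x, y, z in cm, then the turn, a rotation vector about the tool's x, y, z in rad, then the gripper command: -1 is fully open, 1 is shut, values between are in proportion. In form: [[[dx, dy, dz], [wx, wy, wz], grip], ...]. A call has 1 to 12 rows; each row is the pose to reach, as a shift and turn from the pose commanded when the call began, along the tool's axes at that moment; what a row does not reach only later rows make up. A row lasts 1/8 s, in which the tool goes at most 62.5 mm and 10.7 degrees, less where a joint would pass 70% of its speed; a pose out of reach is approached as far as the arm can. A call with a gripper value outside its range is refused whole. The fingers move at their own pace and stop on an object; "grip_force" is the grip in N (left out, the last holds). Time passes only in rows, so rows that repeat a pose let the fingers close. It gives the time, the measured TCP pose, the force and the opening at its end, in the units of the state.
- ctrl.get_state(): the state, without advancing time (a new reading comes with each control period).
- vision.get_image(name): name is "side" or "top" or "wrist"; returns the picture (384x512x3 uint8, red, green, blue); there is no depth.
- vision.camera_model(name): a dict with "camera_matrix" (3x3 intrinsics, pixels), "R" (3x3) and "t" (3): a world point X has camera coordinates R X + t; the wrist camera has in their place "mount" (4x4, takes a point from camera to tool coordinates, whose origin is the TCP and whose axes are the tool frame's). Camera axes: x right, y down, z forward; pixel columns grow to the right and rows downward; lengths in m; the calibration is good to about 2 mm. A picture is of the moment at which its call begins: read the wrist's pose just before it. camera_model takes no time and is no camera call.
- sign_off(): hands the job in, once; it reports no verdict.
The state is a dict: "time": time; "qpos": joint angles; "joint_velocities": joint speeds; "effort": joint torques, N m; "position": TCP position; "tool_rot": TCP orientation; "force": force on the tool from outside, world axes, zero at the start; "ft_torque": the same for the moment, N m; "grip_width": finger opening in m.
Only numpy, scipy, OpenCV 4.12 (cv2) and the standard library are available. Lean on these libraries where they do the work, as an engineer would, in place of code of your own. Each camera call takes 0.05 s, during which the arm holds its last target. There are 200 camera calls.

## Working session

There is one attempt and no reset: what is moved stays moved. The work goes in short steps, Python scripts to look and compute and a tool call to move; the robot and the scene stay as the last step left them, time stands still between calls to the robot, and variables do not carry over. Pictures are saved under pics/ and viewed, about 8 in all and at most 12, crops included, and the job is handed in when it is done.

Besides the shell and the picture viewer there is one more tool, called after ">>>" as a command line: name --argument value ..., lists and objects as JSON in quotes. play_rows: Moves the arm, as the interface text tells. Its arguments: {"type":"object","properties":{"steps":{"type":"array"},"grip_force":{"type":"number"}},"required":["steps"]}

```bash
ls; mkdir -p pics
cat > h.py <<'E'
import numpy as np, cv2
from scipy.spatial.transform import Rotation as R
from plant import ctrl, vision
def snap(n,f):
    im=vision.get_image(n); cv2.imwrite('pics/'+f,im[:,:,::-1]); return im
def ray(n,uv,state=None):
    m=vision.camera_model(n); K=np.array(m['camera_matrix'])
    d=np.linalg.solve(K,[uv[0],uv[1],1.])
    if 'mount' in m:
        M=np.array(m['mount']); s=state
        T=np.eye(4); T[:3,:3]=R.from_rotvec(s['tool_rot']).as_matrix(); T[:3,3]=s['position']
        W=T@M; return W[:3,3],W[:3,:3]@d
    Rm=np.array(m['R']); t=np.array(m['t']); return -Rm.T@t, Rm.T@d
def onz(n,uv,z,state=None):
    o,d=ray(n,uv,state); return o+d*(z-o[2])/d[2]
def proj(n,X,state=None):
    m=vision.camera_model(n); K=np.array(m['camera_matrix'])
    if 'mount' in m:
        M=np.array(m['mount']);T=np.eye(4); T[:3,:3]=R.from_rotvec(state['tool_rot']).as_matrix(); T[:3,3]=state['position']
        c=(np.linalg.inv(T@M)@np.r_[X,1])[:3]
    else: c=np.array(m['R'])@X+np.array(m['t'])
    p=K@c; return p[:2]/p[2]
E
python3 - <<'E'
from h import *
s=ctrl.get_state(); print(s)
a=snap('top','top0.png'); b=snap('side','side0.png')
for n in('top','side'): print(n,ray(n,(256,192)))
print(vision.camera_model('wrist'))
E
```

```text
pics
{'time': 0.0, 'qpos': array([ 1.05578088,  0.41192005, -0.01273762,  1.5970796 ,  0.00562722,
        1.13430177, -0.08220148]), 'joint_velocities': array([ 1.33114103e-03, -8.37314972e-05, -1.00161218e-03, -4.19726485e-04,
        2.07095887e-03, -7.56352921e-05, -7.06459645e-04]), 'effort': array([ 4.08573333e-04, -6.00620198e+01,  6.82728533e-01, -2.99399614e+01,
        1.39808984e-02,  1.09387722e-02,  2.42437204e-05]), 'position': array([ 0.26980333, -0.563192  ,  0.23042584]), 'tool_rot': array([ 0.87487708,  1.38959359, -0.87360435]), 'force': array([-0.57832372,  0.33500689,  0.75129175]), 'ft_torque': array([ 0.04395007, -0.0029344 , -0.02598042]), 'grip_width': 0.08528017015076747}
top (array([4.52564819e-01, 1.27418673e-03, 1.54787807e+00]), array([ 0.08463625,  0.00324628, -0.99644782]))
side (array([0.63683673, 1.13929137, 0.58054038]), array([-0.06005776, -0.90899001, -0.41264919]))
{'camera_matrix': array([[339.55256918,   0.        , 255.26296217],
       [  0.        , 339.55256918, 194.20908124],
       [  0.        ,   0.        ,   1.        ]]), 'mount': array([[ 3.19556800e-04, -2.97483115e-01,  9.54727026e-01,
        -1.42745227e-01],
       [-1.26239427e-04, -9.54727079e-01, -2.97483089e-01,
         7.71181443e-02],
       [ 9.99999941e-01, -2.54614488e-05, -3.42643629e-04,
        -3.45177615e-05],
       [ 0.00000000e+00,  0.00000000e+00,  0.00000000e+00,
         1.00000000e+00]])}
```

View pics/top0.png

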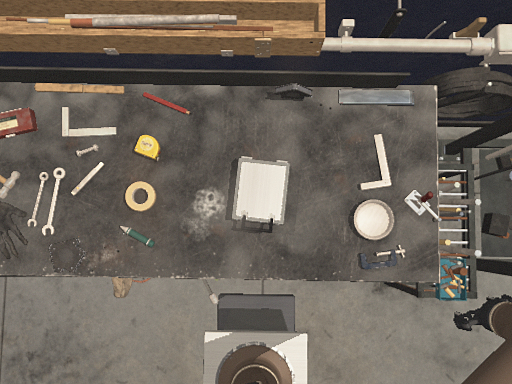

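View pics/side0.png

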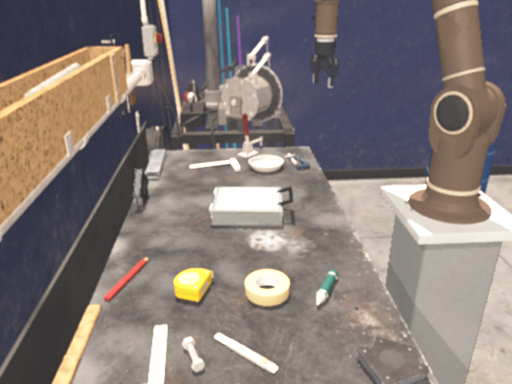

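Top view: the case is around (262,190) with its pull bar toward the robot, dark, near (257,225), and the hinge at the far side. Side view: case around (248,206), with the bar at (289,195). I'll measure these.

Run:
```python
from h import *
im=cv2.imread('pics/top0.png'); c=im[140:245,215:310]
g=c.min(2); 
m=(g>190).astype(np.uint8); n,l,st,ce=cv2.connectedComponentsWithStats(m)
k=1+np.argmax(st[1:,4]); pts=cv2.findContours((l==k).astype(np.uint8),0,1)[0][0]
r=cv2.minAreaRect(pts); print(r)
b=cv2.boxPoints(r)+[215,140]
W=np.array([onz('top',p,0.042) for p in b]); print(b,W.round(4)); print([np.linalg.norm(W[i]-W[i-1]).round(4) for i in range(4)])
cv2.imwrite('pics/crop0.png',cv2.resize(c,None,fx=6,fy=5.7,interpolation=cv2.INTER_CUBIC))
```

```text
((45.39891815185547, 51.435020446777344), (44.52435302734375, 56.07865524291992), 6.170175075531006)
[[235.25198746 216.91914368]
 [241.27942276 161.16534424]
 [285.54585266 165.95089722]
 [279.51841736 221.70469666]] [[ 0.5027  0.0684  0.042 ]
 [ 0.6755  0.0534  0.042 ]
 [ 0.6629 -0.0838  0.042 ]
 [ 0.4905 -0.0674  0.042 ]]
[np.float64(0.1364), np.float64(0.1734), np.float64(0.1378), np.float64(0.1732)]
```

View pics/crop0.png

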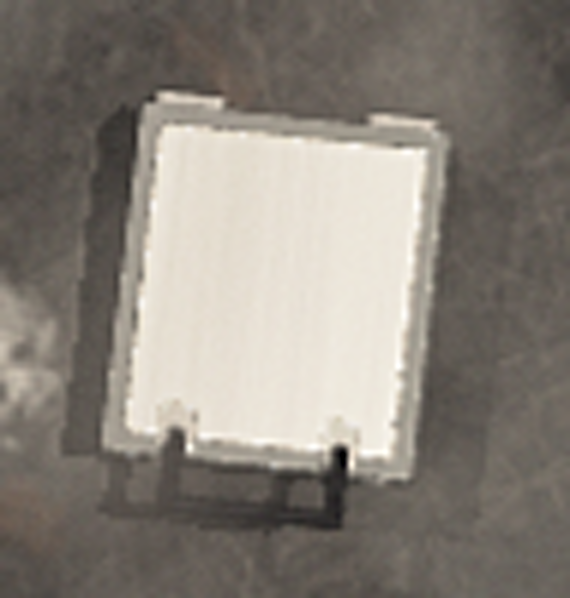

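```bash
cat >> h.py <<'E'
YAW=-0.091
def frame(pitch,yaw,sgn=1):
    """tool x tilted `pitch` rad from straight down towards heading yaw; jaws in that vertical plane"""
    c=np.array([np.cos(yaw),np.sin(yaw),0]);k=np.array([0,0,1.])
    x=np.sin(pitch)*c-np.cos(pitch)*k; z=sgn*(np.cos(pitch)*c+np.sin(pitch)*k)
    return np.c_[x,np.cross(z,x),z]
def rel(P,Rt,s=None):
    s=s or ctrl.get_state(); R0=R.from_rotvec(s['tool_rot']).as_matrix()
    print('d_cm',(R0.T@(P-s['position'])*100).round(2),'w',R.from_matrix(R0.T@Rt).as_rotvec().round(4))
def st():
    s=ctrl.get_state(); print('t',round(s['time'],2),'p',s['position'].round(4),'F',s['force'].round(1),'w',round(s['grip_width'],4)); print('q',s['qpos'].round(2)); return s
E
python3 - <<'E'
from h import *
print(onz('top',(257.5,230.4),.056))
s=st(); print(R.from_rotvec(s['tool_rot']).as_matrix().round(2))
Q=np.array([.4625,.004,.056])
for g in(1,-1):
    F=frame(np.pi/6,YAW,g); rel(Q-F[:,0]*.12,F)
E
```

```text
[ 4.62675934e-01 -4.46134707e-04  5.60000000e-02]
t 0.1 p [ 0.2698 -0.5632  0.2305] F [ 0.1 -0.2 -0.5] w 0.0856
q [ 1.06  0.41 -0.01  1.6   0.01  1.13 -0.08]
[[-0.    0.9   0.43]
 [ 0.    0.43 -0.9 ]
 [-1.   -0.   -0.  ]]
d_cm [  7.12  36.73 -45.89] w [-1.0086 -0.4772  0.2696]
d_cm [  7.12  36.73 -45.89] w [2.0514 0.3115 0.5513]
```

>>> play_rows --steps '[[[0,36.7,-45.9],[-1.009,-0.477,0.27],0.15],[[0,36.7,-45.9],[-1.009,-0.477,0.27],0.15],[[0,36.7,-45.9],[-1.009,-0.477,0.27],0.15],[[0,36.7,-45.9],[-1.009,-0.477,0.27],0.15],[[0,36.7,-45.9],[-1.009,-0.477,0.27],0.15],[[0,36.7,-45.9],[-1.009,-0.477,0.27],0.15],[[0,36.7,-45.9],[-1.009,-0.477,0.27],0.15],[[0,36.7,-45.9],[-1.009,-0.477,0.27],0.15],[[0,36.7,-45.9],[-1.009,-0.477,0.27],0.15],[[0,36.7,-45.9],[-1.009,-0.477,0.27],0.15],[[0,36.7,-45.9],[-1.009,-0.477,0.27],0.15],[[0,36.7,-45.9],[-1.009,-0.477,0.27],0.15]]' --grip_force 30

```text
time: 1.6
position: [0.4027, 0.0101, 0.2313]
tool_rot: [0.044, 1.046, -0.08]
force: [0.2, -0.2, -0.2]
grip_width: 0.0364
```

Run:
```python
from h import *
s=st(); print(R.from_rotvec(s['tool_rot']).as_matrix().round(2))
snap('wrist','w1.png')
Q=np.array([.4625,.002,.056]);F=frame(np.pi/6,YAW); rel(Q-F[:,0]*.12,F)
print(proj('wrist',Q,s))
```

```text
t 1.6 p [0.4027 0.0101 0.2313] F [ 0.2 -0.2 -0.2] w 0.0364
q [ 0.61 -0.29 -0.72  2.43 -0.18  0.42 -0.08]
[[ 0.5   0.09  0.86]
 [-0.05  1.   -0.07]
 [-0.87 -0.    0.5 ]]
d_cm [ 6.19 -0.13 -3.52] w [0.0022 0.0005 0.0005]
[218.06806832 172.96011202]
```

View pics/w1.png

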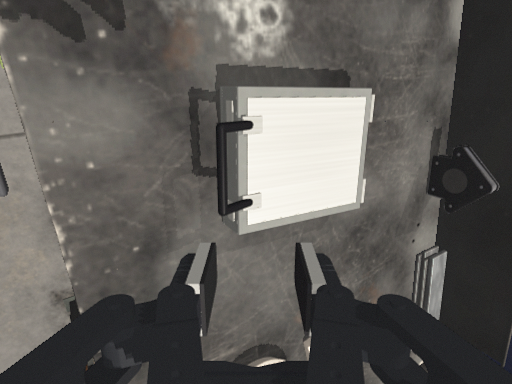

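Wrist view: the bar runs from about (223,123) to (222,215), so its middle is near (222,169). That is close to the predicted (218,173).

Run:
```python
from h import *
s=st()
im=cv2.imread('pics/w1.png'); g=im.max(2)
for v in (135,150,165,180,195): 
    u=np.where(g[v,205:240]<45)[0]+205; print(v,u.min(),u.max(), onz('wrist',((u.min()+u.max())/2,v),.056,s).round(4))
for uv in [(222.5,123),(222,215)]: print(onz('wrist',uv,.056,s).round(4))
```

```text
t 1.65 p [0.4024 0.0089 0.2311] F [-0.3 -0.7 -0. ] w 0.0358
q [ 0.61 -0.29 -0.72  2.43 -0.18  0.42 -0.08]
135 216 225 [0.4691 0.037  0.056 ]
150 217 225 [0.4678 0.0227 0.056 ]
165 217 225 [0.466  0.0081 0.056 ]
180 217 226 [ 0.4647 -0.0071  0.056 ]
195 218 226 [ 0.4634 -0.0226  0.056 ]
[0.4725 0.0479 0.056 ]
[ 0.4608 -0.0438  0.056 ]
```

```bash
sed -i 's/^YAW=.*/YAW=-0.093/' h.py
python3 - <<'E'
from h import *
Q=np.array([.4655,.002,.056]);F=frame(.35,YAW); s=ctrl.get_state()
rel(Q-F[:,0]*.06,F,s); rel(Q+F[:,0]*.017,F,s)
E
```

```text
d_cm [12.43 -0.1  -2.23] w [ 0.004   0.1741 -0.0002]
d_cm [20.01 -0.1  -3.56] w [ 0.004   0.1741 -0.0002]
```

>>> play_rows --steps '[[[6,-0.1,-2.2],[0.004,0.174,0],0.2],[[12.4,-0.1,-2.2],[0.004,0.174,0],0.2],[[12.4,-0.1,-2.2],[0.004,0.174,0],0.2],[[12.4,-0.1,-2.2],[0.004,0.174,0],0.2],[[12.4,-0.1,-2.2],[0.004,0.174,0],0.2]]'

```text
time: 2.28
position: [0.4444, 0.003, 0.1113]
tool_rot: [0.059, 1.224, -0.082]
force: [0.2, 0.1, 0.4]
grip_width: 0.034
```

Run:
```python
from h import *
s=st()
snap('wrist','w2.png')
Q=np.array([.4655,.002,.056]);F=frame(.35,YAW); rel(Q+F[:,0]*.017,F,s)
print(proj('wrist',Q,s))
```

```text
t 2.27 p [0.4444 0.003  0.1113] F [0.2 0.1 0.4] w 0.034
q [ 0.61  0.22 -0.86  2.37  0.76  0.39 -0.99]
d_cm [7.61 0.09 0.11] w [-0.0023 -0.0038 -0.0004]
[255.57387964 213.67055097]
```

View pics/w2.png

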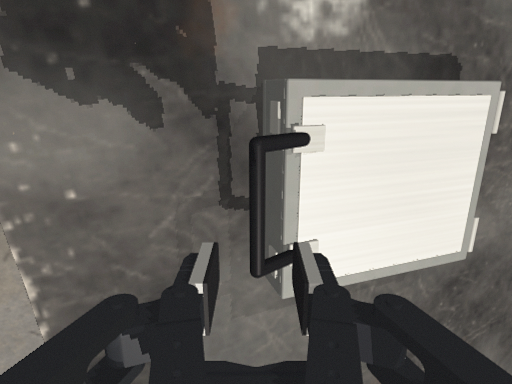

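Wrist view: the bar is at u≈258, from v≈145 to 270, centred between the fingers to within about 2 mm. I'll go down and pinch it.

>>> play_rows --steps '[[[4,0.3,0.2],[0,-0.004,0],0.2],[[7.6,0.3,0.2],[0,-0.004,0],0.2],[[7.6,0.3,0.2],[0,-0.004,0],0.2],[[7.6,0.3,0.2],[0,-0.004,0],1],[[7.6,0.3,0.2],[0,-0.004,0],1],[[7.6,0.3,0.2],[0,-0.004,0],1],[[7.6,0.3,0.2],[0,-0.004,0],1],[[7.6,0.3,0.2],[0,-0.004,0],1]]' --grip_force 30

```text
time: 3.32
position: [0.4708, 0.0043, 0.0427]
tool_rot: [0.059, 1.218, -0.082]
force: [-9.0, 2.5, -1.3]
grip_width: 0.0086
```

Run:
```python
from h import *
s=st()
F=frame(.35,YAW); c=np.array([np.cos(YAW),np.sin(YAW),0]);k=np.array([0,0,1.])
P0=s['position'];R0=R.from_rotvec(s['tool_rot']).as_matrix()
r=np.hypot(.2155,.018);a0=np.arctan2(.018,.2155)
for th in np.r_[np.arange(.15,1.95,.15),1.85]:
    d=(-r*np.cos(a0+th)+r*np.cos(a0))*c+(r*np.sin(a0+th)-r*np.sin(a0))*k
    print(th.round(2),(R0.T@d*100).round(1))
```

```text
t 3.33 p [0.4708 0.0043 0.0427] F [-9.   2.5 -1.3] w 0.0086
q [ 0.31  0.38 -0.56  2.39  1.33  0.31 -1.54]
0.15 [-2.8  0.   1.6]
0.3 [-5.4  0.   3.6]
0.45 [-7.6  0.   5.9]
0.6 [-9.5  0.   8.6]
0.75 [-10.9   0.   11.5]
0.9 [-11.9   0.   14.6]
1.05 [-12.4   0.   17.8]
1.2 [-12.5   0.   21. ]
1.35 [-12.    0.   24.2]
1.5 [-11.1   0.1  27.3]
1.65 [-9.7  0.1 30.3]
1.8 [-7.9  0.1 32.9]
1.85 [-7.2  0.1 33.8]
```

>>> play_rows --steps '[[[-1.4,0,0.7],[0,0,0],1],[[-2.8,0,1.6],[0,0,0],1],[[-4.1,0,2.6],[0,0,0],1],[[-5.4,0,3.6],[0,0,0],1],[[-6.5,0,4.7],[0,0,0],1],[[-7.6,0,5.9],[0,0,0],1]]'

```text
time: 4.08
position: [0.4985, 0.0017, 0.1342]
tool_rot: [0.057, 1.22, -0.082]
force: [-6.9, 1.4, 0.5]
grip_width: 0.0085
```

Run:
```python
from h import *
s=st()
im=snap('wrist','w3.png')
```

```text
t 4.08 p [0.4985 0.0017 0.1342] F [-6.9  1.4  0.5] w 0.0085
q [ 0.6   0.26 -0.85  2.24  0.69  0.48 -0.87]
```

View pics/w3.png

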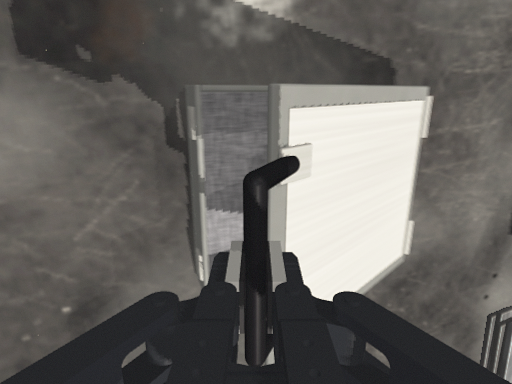

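Wrist view: the bar is held between the pads and the lid is partly up. I'll continue along the arc.

>>> play_rows --steps '[[[-1.9,0,2.7],[0,0,0],1],[[-3.3,0,5.6],[0,0,0],1],[[-4.3,0,8.7],[0,0,0],1],[[-4.8,0,11.9],[0,0,0],1],[[-4.9,0,15.1],[0,0,0],1],[[-4.4,0,18.3],[0,0,0],1],[[-3.5,0,21.4],[0,0,0],1],[[-2.1,0.1,24.4],[0,0,0],1],[[-0.3,0.1,27.0],[0,0,0],1],[[0.1,0.1,27.4],[0,0,0],1],[[0.1,0.1,27.4],[0,0,0],1]]'

```text
time: 5.5
position: [0.7587, -0.0229, 0.2306]
tool_rot: [0.059, 1.213, -0.082]
force: [2.4, -3.6, 4.8]
grip_width: 0.0085
```

Run:
```python
from h import *
s=st(); Q=s['position']-R.from_rotvec(s['tool_rot']).as_matrix()[:,0]*.018
c=np.array([np.cos(YAW),np.sin(YAW),0]); H=np.array([.4655,.002,.038])+.2155*c
d=Q-H; print(Q,'lid',np.pi-np.arctan2(d[2],d@c)-.083, np.linalg.norm(d))
im=snap('side','s4.png')[130:260,170:370]; cv2.imwrite('pics/s4c.png',cv2.resize(im[:,:,::-1],None,fx=3,fy=3))
```

```text
t 5.5 p [ 0.7587 -0.0229  0.2306] F [ 2.4 -3.6  4.8] w 0.0085
q [ 0.49  0.58 -0.82  1.55  0.66  0.9  -0.62]
[ 0.75244276 -0.02231398  0.24743064] lid 1.8208934770776566 0.2216251231913166
```

View pics/s4c.png

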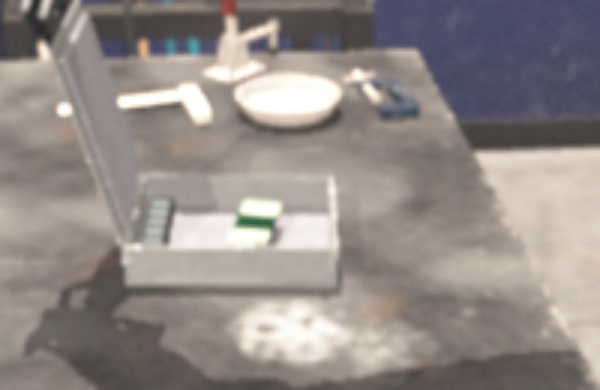

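Side view: the lid leans back past vertical and the plate is visible on its rest. I'll release the bar and retreat.

>>> play_rows --steps '[[[0,0,0],[0,0,0],0.5],[[0,0,0],[0,0,0],0.5],[[-2,0,0],[0,0,0],0.45],[[-5,0,0],[0,0,0],0.45],[[-9,0,0],[0,0,0],0.4],[[-11,0,-6],[0,0.1,0],0.2],[[-11,0,-12],[0,0.2,0],0],[[-11,0,-18],[0,0.3,0],0],[[-11,0,-22],[0,0.35,0],-0.2],[[-11,0,-22],[0,0.35,0],-0.3],[[-11,0,-22],[0,0.35,0],-0.3]]'

```text
time: 6.92
position: [0.5159, 0.0014, 0.2561]
tool_rot: [0.074, 1.563, -0.073]
force: [-0.3, -0.5, 0.2]
grip_width: 0.0553
```

Run:
```python
from h import *
s=st(); np.save('s5.npy',np.r_[s['position'],s['tool_rot']])
a=snap('wrist','w5.png'); b=snap('side','s5.png')[130:260,170:370]; t=snap('top','t5.png')[120:240,200:320]
top=np.hstack([cv2.resize(b,(400,260)),cv2.resize(t,(260,260))])
cv2.imwrite('pics/m5.png',np.vstack([cv2.resize(a[:,:],(440,330)),])[:,:,::-1])
can=np.zeros((600,680,3),np.uint8); can[:330,:440]=cv2.resize(a,(440,330)); can[335:595,:660]=top
cv2.imwrite('pics/m5.png',can[:,:,::-1])
```

```text
t 6.92 p [0.5159 0.0014 0.2561] F [-0.3 -0.5  0.2] w 0.0553
q [ 0.69  0.35 -0.99  1.78  0.32  1.17 -0.48]
```

View pics/m5.png

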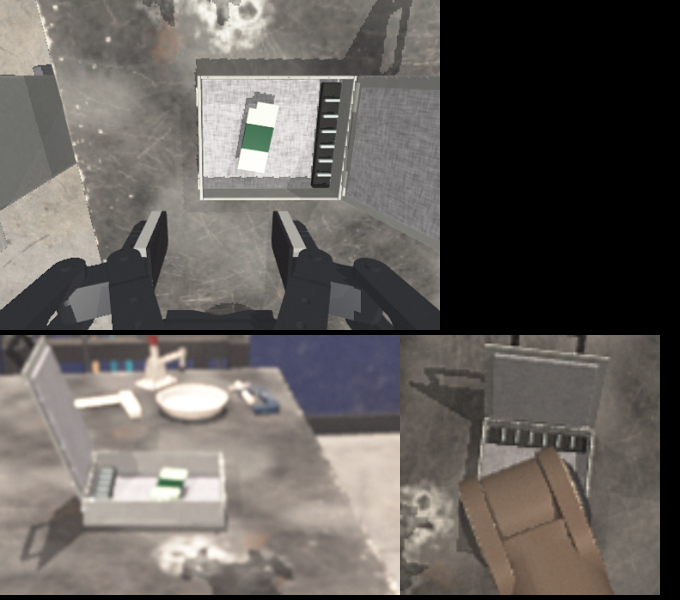

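The montage shows the lid resting open and the plate at about (300,159) in the wrist image, with its long side roughly along the bar direction. I'll measure the plate and zoom in on the notch.

Run:
```python
from h import *
a=np.load('s5.npy'); s=dict(position=a[:3],tool_rot=a[3:])
im=cv2.imread('pics/w5.png'); 
c=im[95:215,235:365]; cv2.imwrite('pics/w5c.png',cv2.resize(c,None,fx=4.5,fy=4.5,interpolation=cv2.INTER_CUBIC))
hsv=cv2.cvtColor(im,cv2.COLOR_BGR2HSV).astype(int); b,g,r=[im[:,:,i].astype(int) for i in range(3)]
roi=np.zeros(g.shape,bool); roi[100:210,265:340]=1
green=roi&(g-r>25)&(g<160)
frost=roi&((g>225)|(g-r>10))
for nm,m in(('green',green),('all',green|frost)):
    m=cv2.morphologyEx(m.astype(np.uint8),cv2.MORPH_OPEN,np.ones((3,3)))
    n,l,stt,ce=cv2.connectedComponentsWithStats(m); k=1+np.argmax(stt[1:,4])
    pts=cv2.findContours((l==k).astype(np.uint8),0,1)[0][0]; rc=cv2.minAreaRect(pts); bx=cv2.boxPoints(rc)
    W=np.array([onz('wrist',p,.026,s) for p in bx]); print(nm,stt[k],ce[k].round(1),bx.round(1).tolist()); print(W.round(4),[np.linalg.norm(W[i]-W[i-1]).round(4) for i in range(4)],W.mean(0).round(4))
    print('centroid',onz('wrist',ce[k],.026,s).round(4))
```

```text
green [281 144  37  33 929] [299.  159.8] [[280.6000061035156, 171.60000610351562], [285.3999938964844, 142.89999389648438], [317.5, 148.1999969482422], [312.70001220703125, 176.89999389648438]]
[[ 0.5456 -0.0141  0.026 ]
 [ 0.5531  0.0177  0.026 ]
 [ 0.5881  0.0084  0.026 ]
 [ 0.5814 -0.0238  0.026 ]] [np.float64(0.0371), np.float64(0.0327), np.float64(0.0362), np.float64(0.0329)] [ 0.567  -0.0029  0.026 ]
centroid [ 0.567  -0.0026  0.026 ]
all [ 277  119   47   82 2587] [299.8 159.6] [[275.29998779296875, 195.6999969482422], [291.29998779296875, 115.69999694824219], [324.29998779296875, 122.30000305175781], [308.29998779296875, 202.3000030517578]]
[[ 0.5375 -0.0419  0.026 ]
 [ 0.5614  0.0463  0.026 ]
 [ 0.5966  0.036   0.026 ]
 [ 0.5751 -0.0536  0.026 ]] [np.float64(0.0394), np.float64(0.0914), np.float64(0.0367), np.float64(0.0921)] [ 0.5676 -0.0033  0.026 ]
centroid [ 0.5679 -0.0024  0.026 ]
```

View pics/w5c.png

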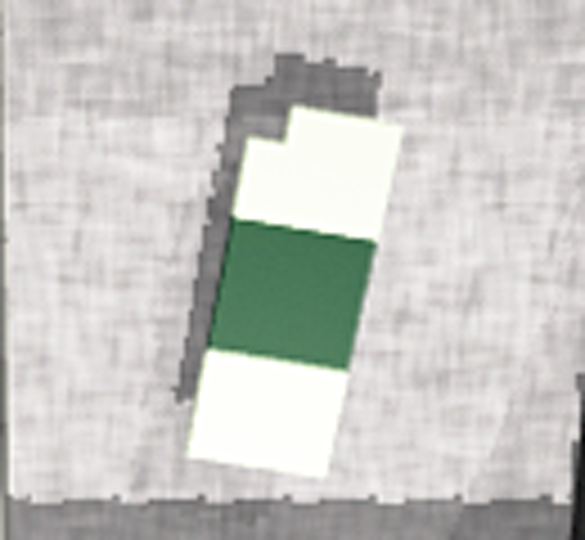

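Zoomed view: the notch is at the upper-left corner of the far (+y) end. The label end therefore points to world +y, and the near (−y) half is the one to grip. That corner also agrees with the label face being up.

```bash
cat >> h.py <<'E'
def plate(s,im,gx):
    """green band and outline of the plate -> centre, heading (label end)"""
    b,g,r=[im[:,:,i].astype(int) for i in (2,1,0)]
    m=((g-r>25)&(g<160)).astype(np.uint8); n,l,stt,ce=cv2.connectedComponentsWithStats(cv2.morphologyEx(m,cv2.MORPH_OPEN,np.ones((3,3))))
    k=1+np.argmax(stt[1:,4]); pts=cv2.findContours((l==k).astype(np.uint8),0,1)[0][0]; bx=cv2.boxPoints(cv2.minAreaRect(pts))
    W=np.array([onz('wrist',p,.026,s) for p in bx]); e=[(W[i]-W[i-1])[:2] for i in range(4)]
    print(stt[k],W.mean(0).round(4),'sides',[np.linalg.norm(x).round(4) for x in e],'dirs',[np.degrees(np.arctan2(x[1],x[0])).round(1) for x in e])
E
python3 - <<'E'
from h import *
u=1.325; F=frame(0,u-np.pi/2); print(F.round(2))
C=np.array([.567,-.003,.023]);G=C-.025*F[:,1]
rel(np.r_[G[:2],.11],F); rel(np.r_[G[:2],.0065],F)
E
```

```text
[[ 0.    0.24  0.97]
 [-0.    0.97 -0.24]
 [-1.    0.    0.  ]]
d_cm [14.58 -2.45  4.65] w [ 0.1517  0.0057 -0.0017]
d_cm [24.93 -2.46  4.59] w [ 0.1517  0.0057 -0.0017]
```

>>> play_rows --steps '[[[5,-2.5,4.6],[0.152,0.006,0],-0.41],[[10,-2.5,4.6],[0.152,0.006,0],-0.41],[[14.6,-2.5,4.6],[0.152,0.006,0],-0.41],[[14.6,-2.5,4.6],[0.152,0.006,0],-0.41],[[14.6,-2.5,4.6],[0.152,0.006,0],-0.41]]'

```text
time: 7.7
position: [0.5606, -0.0273, 0.1109]
tool_rot: [0.194, 1.562, -0.191]
force: [0.3, 0.5, 0.8]
grip_width: 0.0603
```

Run:
```python
from h import *
s=st(); im=snap('wrist','w6.png'); plate(s,im,0)
u=1.325; F=frame(0,u-np.pi/2); C=np.array([.567,-.003,.023]);G=C-.025*F[:,1]
rel(np.r_[G[:2],.0065],F,s)
```

```text
t 7.7 p [ 0.5606 -0.0273  0.1109] F [0.3 0.5 0.8] w 0.0603
q [ 0.57  0.58 -0.82  1.84  0.51  0.95 -0.72]
[ 229  144   53   48 2447] [ 0.5672 -0.0033  0.026 ] sides [np.float64(0.0329), np.float64(0.0349), np.float64(0.0329), np.float64(0.0364)] dirs [np.float64(74.6), np.float64(-14.1), np.float64(-102.8), np.float64(165.9)]
d_cm [ 1.044e+01 -1.000e-02  3.000e-02] w [ 0.0001  0.0002 -0.0021]
```

View pics/w6.png

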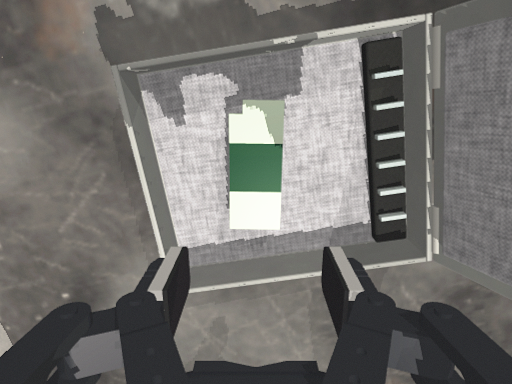

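Wrist view: the plate is squared up and centred between the jaws (u≈256), with the notched end farthest away. I'll go down and grip.

>>> play_rows --steps '[[[4,0,0],[0,0,0],-0.41],[[7,0,0],[0,0,0],-0.41],[[9,0,0],[0,0,0],-0.41],[[10.4,0,0],[0,0,0],-0.41],[[10.4,0,0],[0,0,0],-0.41],[[10.4,0,0],[0,0,0],0.1],[[10.4,0,0],[0,0,0],0.3],[[10.4,0,0],[0,0,0],0.6],[[10.4,0,0],[0,0,0],0.6],[[10.4,0,0],[0,0,0],0.6],[[10.4,0,0],[0,0,0],0.6]]' --grip_force 40

```text
time: 9.12
position: [0.5599, -0.0277, 0.0062]
tool_rot: [0.194, 1.562, -0.192]
force: [-0.5, -0.6, 6.1]
grip_width: 0.0352
```

>>> play_rows --steps '[[[-1,0,0],[0,0,0],0.6],[[-3,0,0],[0,0,0],0.6],[[-6,0,0],[0,0,0],0.6],[[-10,0,0],[0,0,0],0.6],[[-14,0,0],[0,0,0],0.6],[[-18,0,0],[0,0,0],0.6],[[-22,0,0],[0,0,0],0.6],[[-26,0,0],[0,0,0],0.6],[[-30,0,0],[0,0,0],0.6],[[-30,0,0],[0,0,0],0.6],[[-30,0,0],[0,0,0],0.6]]'

```text
time: 10.5
position: [0.5591, -0.0282, 0.3054]
tool_rot: [0.194, 1.564, -0.193]
force: [-0.3, 0.6, -0.7]
grip_width: 0.0346
```

Run:
```python
from h import *
s=st(); im=snap('wrist','w7.png')
for y in (0,-.4,-.8,-1.32):
  for p in (0,):
    # tool y heading phi; tilt 45deg so that tool y rises
    phi=1.325+y
    F=frame(0,phi-np.pi/2)@R.from_rotvec([0,0,np.pi/4]).as_matrix()
    print(y,F.round(2).tolist()); rel(np.array([.53,-.05,.33]),F,s)
```

```text
t 10.5 p [ 0.5591 -0.0282  0.3054] F [-0.3  0.6 -0.7] w 0.0346
q [ 0.67  0.39 -0.93  1.61  0.32  1.31 -0.56]
0 [[0.17, 0.17, 0.97], [0.69, 0.69, -0.24], [-0.71, 0.71, 0.0]]
d_cm [-2.45 -2.82 -2.3 ] w [-7.000e-04 -1.300e-03  7.849e-01]
-0.4 [[0.43, 0.43, 0.8], [0.56, 0.56, -0.6], [-0.71, 0.71, 0.0]]
d_cm [-2.45 -2.82 -2.3 ] w [ 0.3784 -0.1584  0.7745]
-0.8 [[0.61, 0.61, 0.5], [0.35, 0.35, -0.87], [-0.71, 0.71, 0.0]]
d_cm [-2.45 -2.82 -2.3 ] w [ 0.7568 -0.3152  0.7423]
-1.32 [[0.71, 0.71, 0.0], [0.0, 0.0, -1.0], [-0.71, 0.71, 0.0]]
d_cm [-2.45 -2.82 -2.3 ] w [ 1.2467 -0.5181  0.6663]
```

>>> play_rows --steps '[[[-3,-1,-1],[0.4,0,0],0.6],[[-4,-1.5,-1.5],[0.6,-0.1,0.1],0.6],[[-4,-2,-2],[0.9,-0.3,0.4],0.6],[[-4,-2.8,-2.3],[1.247,-0.518,0.666],0.6],[[-4,-2.8,-2.3],[1.247,-0.518,0.666],0.6],[[-4,-2.8,-2.3],[1.247,-0.518,0.666],0.6],[[-4,-2.8,-2.3],[1.247,-0.518,0.666],0.6],[[-4,-2.8,-2.3],[1.247,-0.518,0.666],0.6],[[-4,-2.8,-2.3],[1.247,-0.518,0.666],0.6],[[-4,-2.8,-2.3],[1.247,-0.518,0.666],0.6],[[-4,-2.8,-2.3],[1.247,-0.518,0.666],0.6],[[-4,-2.8,-2.3],[1.247,-0.518,0.666],0.6]]'

```text
time: 12.05
position: [0.5309, -0.05, 0.3453]
tool_rot: [1.481, 0.618, -0.61]
force: [0.2, 0.5, -0.6]
grip_width: 0.0351
```

Run:
```python
from h import *
s=st(); print(R.from_rotvec(s['tool_rot']).as_matrix().round(3), np.abs(s['joint_velocities']).max())
a=snap('wrist','w8.png'); b=snap('side','s8.png')
can=np.hstack([cv2.resize(a,(400,300)),cv2.resize(b[20:245,150:450],(400,300))]); cv2.imwrite('pics/m8.png',can[:,:,::-1])
```

```text
t 12.05 p [ 0.5309 -0.05    0.3453] F [ 0.2  0.5 -0.6] w 0.0351
q [ 0.97 -0.23 -0.77  2.24 -0.79  0.38 -0.78]
[[ 0.707  0.708  0.005]
 [ 0.004  0.003 -1.   ]
 [-0.708  0.707 -0.001]] 0.004558914369025149
```

View pics/m8.png

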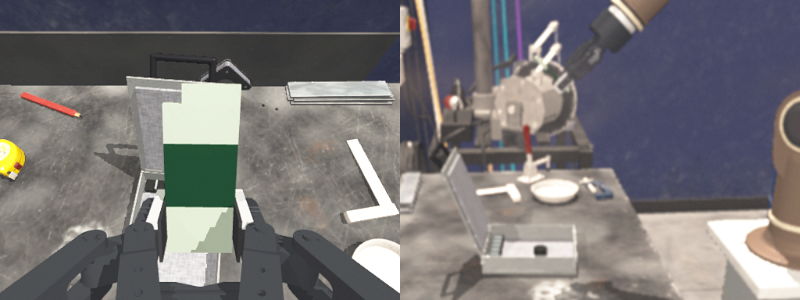

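Run:
```python
from h import *
m=vision.camera_model('wrist');K=np.array(m['camera_matrix']);Mi=np.linalg.inv(np.array(m['mount']))
def pt(y,z,x): 
    c=(Mi@[x,y,z,1])[:3]; p=K@c; return (p[:2]/p[2]).round(1)
for tilt in (-.2,-.1,0,.1,.2):   # label end up about the pads, rad
    o=[]
    for yp,z in((45,.018),(36,-.018),(17,-.018),(17,.018),(-17,-.018),(-17,.018)):
        L=(yp+25)/1000; o.append(pt(L*np.cos(tilt),z,-.020-L*np.sin(tilt)).tolist())
    print(tilt,o)
for f in('w7.png','w8.png'):
    im=cv2.imread('pics/'+f).astype(int); b,g,r=im[:,:,0],im[:,:,1],im[:,:,2]
    mk=((g-r>20)&(g<140)&(g>40)).astype(np.uint8); n,l,stt,ce=cv2.connectedComponentsWithStats(mk); k=1+np.argmax(stt[1:,4])
    q=cv2.approxPolyDP(cv2.findContours((l==k).astype(np.uint8),0,1)[0][0],5,True)[:,0].tolist(); print(f,stt[k],q)
```

```text
-0.2 [[302.7, 110.5], [210.6, 134.0], [211.3, 182.3], [301.7, 182.3], [212.4, 265.4], [300.6, 265.4]]
-0.1 [[305.3, 108.8], [208.5, 133.6], [209.9, 183.6], [303.2, 183.5], [212.2, 266.1], [300.8, 266.1]]
0 [[308.1, 108.9], [206.2, 134.9], [208.4, 186.0], [304.7, 186.0], [211.9, 267.0], [301.1, 267.0]]
0.1 [[311.2, 111.2], [203.8, 138.1], [206.9, 189.8], [306.3, 189.7], [211.7, 268.1], [301.4, 268.1]]
0.2 [[314.6, 116.1], [201.2, 143.6], [205.4, 194.9], [307.9, 194.8], [211.5, 269.4], [301.6, 269.4]]
w7.png [ 209  184   95   81 6867] [[209, 184], [212, 263], [250, 263], [239, 261], [235, 242], [248, 239], [265, 261], [298, 264], [303, 185]]
w8.png [ 209  184   96   81 7355] [[209, 184], [213, 264], [298, 264], [304, 185]]
```

The outline matches the expected one to 2–3 px. The plate has not swung noticeably in the grip, the arm is still and the lid is open, so I'm handing in.

Run:
```python
from h import *
from plant import sign_off
st(); print(sign_off())
```

```text
t 12.15 p [ 0.5308 -0.05    0.3452] F [ 0.4 -0.6  0.3] w 0.0351
q [ 0.97 -0.23 -0.77  2.24 -0.79  0.38 -0.78]
the job is handed in; nothing more can be done
None
```

The lid is open on its stop and the plate is held up as asked; I handed in at 12.15 s. I swung the lid to about 1.82 rad by its pull bar and let go, and it fell the rest of the way to the stop. I then gripped the plate across its width on the un-notched half, lifted it straight out, and turned it so the notched end is uppermost with the label face up.

What the last checks showed:
- **Slope:** the tool is tilted at 45°. The plate's outline in the wrist camera matches the expected one to 2–3 px, so it may have turned in the grip by 0 to 0.1 rad, a slope of about 45–50°.
- **Height:** the plate's middle is about 0.37 m above the bench, worked out from the tool position.
- **Hold:** the jaws read 35 mm on the 36 mm plate. The arm was still and the wrist force was under 1 N.
- **Label end and lid:** in the last pictures the label end is uncovered and the lid is still open.
- **Bystanders:** I went near none of them. Those in view in the last pictures looked undisturbed, but I did not measure their positions.

One odd reading: the force showed about 6 N upward while gripping the plate in the case. It was gone after the lift.

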